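# Unlock the optics enclosure and load the green filter

## Robot

A 6-joint arm with a two-finger parallel gripper is mounted at the origin on the work surface. World frame = base frame: x ahead of the robot, y to its left, z up, the work surface at z = 0. Lengths are in mm, angles in rad, forces in N, time in s.
With the tool pointing down it reaches from about 300 to 750 mm from the base axis. Payload 8.5 kg.
Tool frame: the origin (TCP) lies on the centre line of the jaws, within the pads' length; the fingertips stand 17 mm ahead of it and the grasp point (between the pads) lies 2 mm behind it; z points along the fingers, y is the direction in which the jaws open and shut (so a half turn about z gives the same grasp; the last joint's range is limited). The gripper opens to 85 mm and grips with 20 to 120 N. Pads are 22 mm wide; open, the fingers measure 114 mm over their backs; the gripper's body (76 mm by 85 mm) begins 54 mm behind the grasp point. The pads swing forward as they close: fully open they stand 13 mm farther back than shut.
Start: joints at [-1.487, 0.381, 1.297, -0, 1.464, -0.215], TCP at [161.9, -525.613, 248.322] pointing down, gripper open.
Joint ranges: [-3.11, 3.11], [-0.89, 2.33], [0.22, 2.48], [-1.42, 4.56], [0.17, 2.85], [-2.88, 2.88]. Speed limits (rad/s): [2.39, 2.39, 3.14, 3.14, 3.14, 3.14].

## Interface

Orientations are given as a unit quaternion [w, x, y, z].
In Python, from cell import bot, eyes gives the robot as it stands.
- The arm moves only by the tool send_rows, never from a script. Its arguments are lists of equal length, an entry for each row: "delta_pos": the shift along the tool's x, y, z in mm, a list of three; "turn": the turn about the tool's z in degrees; "fingers": the closure, from 0 (fully open) to 1 (shut). A call has 1 to 5 rows; each row is the pose to reach, as a shift and turn from the pose commanded when the call began, along the tool's axes at that moment; what a row does not reach only later rows make up. A row lasts 1/12 s, in which the tool goes at most 41.7 mm and 7.16 degrees, less where a joint would pass 70% of its speed; a pose out of reach is approached as far as the arm can. A call with a gripper value outside its range is refused whole. The fingers move at their own pace and stop on an object; "force" is the grip in N (left out, the last holds). Time passes only in rows, so rows that repeat a pose let the fingers close. It gives the time, the measured TCP pose, the force and the opening at its end, in the units of the state.
- bot.get_state(): the state, without advancing time (a new reading comes with each control period).
- eyes.snapshot(name): name is "side" or "top"; returns a dict with "image" (384x512x3 uint8, blue, green, red), "fov_y" (degrees; the focal length in pixels is half the picture's height over the tangent of half this angle, whatever the lens; pixels are square), "cx", "cy" (the principal point, pixels), "world_from_camera" (4x4, takes a point from camera to world coordinates). Camera axes: x right, y up, looking along -z (the intrinsics and any distortion apply to the point x, -y, -z); pixel columns grow to the right and rows downward; lengths in mm; the calibration is good to about 2 mm. A picture is of the moment at which its call begins. There is no depth.
- bot.sign_off(): hands the job in, once; it reports no verdict.
The state is a dict: "clock": time; "qpos": joint angles; "qvel": joint speeds; "joint_torque": joint torques, N m; "eef_pos": TCP position; "tcp_rot": TCP orientation; "wrist_force": force on the tool from outside, world axes, zero at the start; "moment": the same for the moment, N m; "grip_width": opening from 0.0 (shut) to 1.0 (fully open).
Only numpy, scipy, OpenCV 4.12 (cv2) and the standard library are available. Lean on these libraries where they do the work, as an engineer would, in place of code of your own. Each camera call takes 0.05 s, during which the arm holds its last target. There are 200 camera calls.

## Task

Unlock the access panel on top of the black optics enclosure by turning its red key a full quarter turn clockwise, and swing the panel fully open, leaving it open and the key in its lock as turned. Then take the green filter from the sloped rack and lower it upright, edge-on, into the narrow slot of the filter holder inside, until it sits on the bottom of the slot, and let go. Leave the other filters and everything else on the bench where they are.

Things in the scene. Friction and masses are not known exactly. Their poses are not given: they have to be found in the camera images.
- enclosure: the black optics enclosure, fixed, 320 (x) x 300 (y) x 150 mm high; origin at the centre of its underside. Its top has an opening of 200 mm (x) by 170 mm (y, -80 to +90), covered by the grey panel. A red camera stands out 100 mm from its +x side. Only the filter holder stands under the opening; a lens mount stands inside beyond its +x edge.
- panel (a joint): angle of the grey panel (220 x 185 x 6 mm, 0.45 kg, top face 156 mm above the bench when shut), rad: 0 shut, 1.75 fully open at its stop. Hinged along the enclosure's x at the +y side: its free edge, at -y, rises and goes over to +y. Stiff hinge: it stays where it is left; about 6 N at the handle moves it. Locked until the key is turned past about 1.1 rad.
- panel_hinge (a point): a point on the panel's hinge line, half-way along it, 95 mm to +y of the enclosure's centre and 150 mm above the bench; the hinge line runs along its x. The axes are the panel's own.
- panel_handle (a point): middle of the bar of the panel's steel D handle: a round bar 10 mm thick, 80 mm long along the hinge line, its axis 35 mm off the panel's outer face, 165 mm from the hinge line, 20 mm in from the free edge. Axes are the panel's own: z out of its outer face, x along hinge and bar, -y to the free edge.
- key (a joint): angle of the key in the panel's cam lock, rad: 0 to 0.15 at the start (locked), 1.57 at its stop, a quarter turn clockwise seen from above; it stays where it is left (about 0.08 N m to turn).
- key_bow (a point): a point in the red plastic head of the key, standing up from the panel near its free edge: 26 mm wide along x, 9 mm thick along y, from 10 to 40 mm above the panel; the point is on the turning axis, 30 mm above the panel. z is that axis, out of the panel; x and y turn with the key. The collar under it is 22 mm across, 5 mm high; the handle's end is 55 mm from the axis.
- holder_slot (a point): centre of the bottom of the slot in the aluminium filter holder, fixed inside the enclosure, 44 mm above the bench; z up. The slot is 54 mm along x, 11 mm along y, 40 mm deep (mouth 84 mm above the bench, flared to about 18 x 60 over the top 8 mm): two upright channels for a filter's side edges. A seated filter stands 50 mm out of it, 16 mm below the enclosure's top.
- rack: the dark sloped filter rack, fixed, 105 x 125 mm, 75 mm high; origin near the centre of its underside. Three pockets 45 mm apart along its y, each 54 x 11 mm and 40 mm deep, lean 30 degrees, so that the tabs point up and to the rack's -x side (the robot's side).
- green_filter (a point): centre of the loose green filter, a flat plate 8 mm thick along y: a black frame 50 mm wide (x) and 50 high with a round green window, and on it a green grip tab 28 mm wide and 40 high (90 in all). The centre is 45 mm from the lower edge; z points to the tab. In the rack it leans 30 degrees. About 60 g; either face may look either way. The tab's middle is 25 mm along z.
- amber_filter (a point): centre of the loose amber filter, a flat plate 8 mm thick along y: a black frame 50 mm wide (x) and 50 high with a round amber window, and on it a amber grip tab 28 mm wide and 40 high (90 in all). The centre is 45 mm from the lower edge; z points to the tab. In the rack it leans 30 degrees. To be left alone.
- blue_filter (a point): centre of the loose blue filter, a flat plate 8 mm thick along y: a black frame 50 mm wide (x) and 50 high with a round blue window, and on it a blue grip tab 28 mm wide and 40 high (90 in all). The centre is 45 mm from the lower edge; z points to the tab. In the rack it leans 30 degrees. To be left alone.
- lens_mount_mid (a point): centre of a loose black lens mount on a short post and foot, 84 mm high; to be left alone
- optical_post_center (a point): centre of a loose upright steel post, 25 mm thick, 75 mm high; to be left alone
- solvent_bottle_mid (a point): centre of a closed amber bottle, 52 mm thick, 110 mm high; to be left alone
- screwdriver_grip (a point): the handle of a loose screwdriver lying on the bench; to be left alone
- parts_tray_mid (a point): a loose blue parts tray, 120 x 90 x 30 mm, point at the centre of its underside; to be left alone

How it is judged:
By the outcome, as a careful person would: the job done as asked, in the order asked, and still so for the second after the job is handed in, with the robot touching nothing.
It also fails if it takes over 72 s, if anything falls off the work surface, if the arm or the gripper's body presses on something with over 40 N, if the wrist force passes 120 N, or if a joint passes its speed limit or range.

## Working session

There is one attempt and no reset: what is moved stays moved. The work goes in short steps, Python scripts to look and compute and a tool call to move; the robot and the scene stay as the last step left them, time stands still between calls to the robot, and variables do not carry over. Pictures are saved under pics/ and viewed, about 8 in all and at most 12, crops included, and the job is handed in when it is done.

Besides the shell and the picture viewer there is one more tool, called as name(argument=value, ...), one argument or row to a line, values as JSON. send_rows: Moves the arm, as the interface text tells. Its arguments: {"type":"object","properties":{"delta_pos":{"type":"array","items":{"type":"array","items":{"type":"number"}}},"turn":{"type":"array","items":{"type":"number"}},"fingers":{"type":"array","items":{"type":"number"}},"force":{"type":"number"}},"required":["delta_pos","turn","fingers"]}

```bash
mkdir -p pics; ls; python3 - <<'E'
from cell import bot, eyes
import cv2
print(bot.get_state())
for n in("side","top"):
    s=eyes.snapshot(n); cv2.imwrite(f"pics/{n}0.png",s["image"])
    print(n,{k:(v.round(4).tolist() if hasattr(v,'round') and k!='image' and hasattr(v,'tolist') else v) for k,v in s.items() if k!="image"})
a=cv2.imread("pics/side0.png");b=cv2.imread("pics/top0.png")
E
```

```text
pics
{'clock': 0.0, 'qpos': array([-1.48731441e+00,  3.81218333e-01,  1.29827192e+00, -9.40196415e-06,
        1.46360795e+00, -2.15305148e-01]), 'qvel': array([-0.0007796 , -0.00174251,  0.00241419, -0.00052068, -0.00137086,
        0.00062454]), 'joint_torque': array([-4.24883310e-04, -4.48464203e+01, -2.31278890e+01, -2.48967381e-04,
        4.74005923e-03,  1.50865321e-05]), 'eef_pos': array([ 161.86822684, -525.35541244,  247.69600718]), 'tcp_rot': array([-7.51449506e-04,  9.88861170e-01,  1.48838908e-01,  4.49173058e-05]), 'wrist_force': array([ 0.1009151 ,  0.23137461, -0.20590614]), 'moment': array([-0.01514663, -0.02779897, -0.02286699]), 'grip_width': 0.9970595544384191}
side {'fov_y': 48.90766820884526, 'cx': 253.8550356672564, 'cy': 184.5963424255457, 'world_from_camera': [[0.8022, 0.2933, -0.52, -224.1613], [-0.597, 0.401, -0.6949, -941.3179], [0.0047, 0.8679, 0.4967, 841.1937], [0.0, 0.0, 0.0, 1.0]]}
top {'fov_y': 49.08519416241887, 'cx': 259.03299388261263, 'cy': 191.78819593282446, 'world_from_camera': [[-0.008, 0.9979, -0.0641, 421.5407], [-0.9999, -0.0088, -0.0114, 20.788], [-0.0119, 0.064, 0.9979, 1313.3199], [0.0, 0.0, 0.0, 1.0]]}
```

View pics/top0.png

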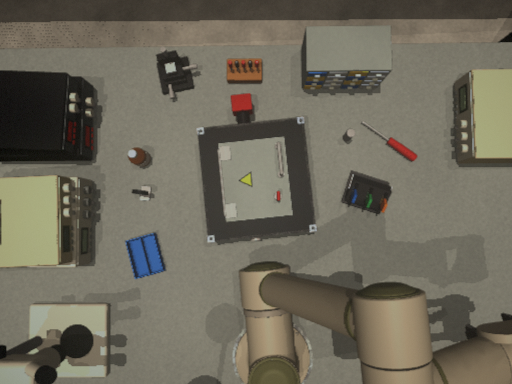

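View pics/side0.png

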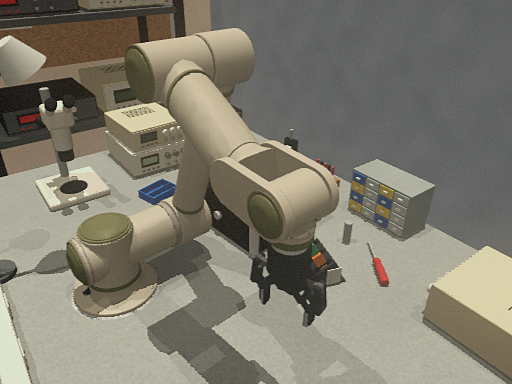

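```bash
cat > h.py <<'E'
import numpy as np, cv2
from scipy.spatial.transform import Rotation as R
from cell import bot, eyes
def cam(n):
    s=eyes.snapshot(n); s["f"]=192/np.tan(np.radians(s["fov_y"]/2)); return s
def ray(s,u,v):
    T=s["world_from_camera"]; d=T[:3,:3]@np.array([(u-s["cx"])/s["f"],-(v-s["cy"])/s["f"],-1]); return T[:3,3],d
def atz(s,u,v,z):
    o,d=ray(s,u,v); return (o+d*(z-o[2])/d[2]).round(1)
def proj(s,p):
    T=s["world_from_camera"]; c=T[:3,:3].T@(np.array(p,float)-T[:3,3]); return (np.array([c[0],-c[1]])/-c[2]*s["f"]+[s["cx"],s["cy"]]).round(1)
def tri(s1,p1,s2,p2):
    o1,d1=ray(s1,*p1);o2,d2=ray(s2,*p2);t=np.linalg.lstsq(np.c_[d1,-d2],o2-o1,rcond=None)[0]
    a,b=o1+t[0]*d1,o2+t[1]*d2; return ((a+b)/2).round(1),np.linalg.norm(a-b).round(1)
def crop(s,x0,y0,x1,y1,k,fn):
    cv2.imwrite(fn,cv2.resize(s["image"][y0:y1,x0:x1],None,fx=k,fy=k,interpolation=cv2.INTER_CUBIC))
def mat(st): return R.from_quat(np.r_[st["tcp_rot"][1:],st["tcp_rot"][0]]).as_matrix()
E
python3 - <<'E'
from h import *
s=cam("top"); crop(s,195,110,395,250,4,"pics/t1.png")
for p in [(201,131),(301,120),(313,229),(211,239)]: print(atz(s,*p,150))
print(mat(bot.get_state()).round(3))
E
```

```text
[668.5 195.4 150. ]
[696.7 -85.1 150. ]
[ 392.4 -113.7  150. ]
[367.1 167.5 150. ]
[[ 0.956  0.294 -0.   ]
 [ 0.294 -0.956  0.001]
 [ 0.    -0.001 -1.   ]]
```

View pics/t1.png

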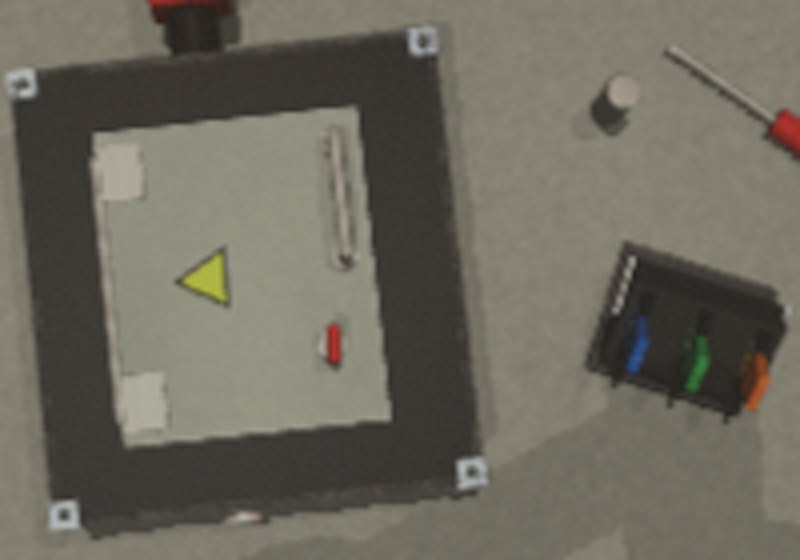

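```bash
python3 - <<'E'
from h import *
s=cam("top")
P=lambda X,Y:(195+(X+.5)/4-.5,110+(Y+.5)/4-.5)
c=np.array([atz(s,*P(*p),150) for p in [(22,84),(423,41),(472,472),(64,515)]]);print(c)
C=c.mean(0);ex=(c[0]-c[3]+c[1]-c[2])[:2];ex/=np.linalg.norm(ex);ey=np.array([-ex[1],ex[0]])
ey2=(c[0]-c[1]+c[3]-c[2])[:2];print("C",C,"yaw",np.degrees(np.arctan2(ex[1],ex[0])),np.degrees(np.arctan2(-ey2[0],ey2[1])))
f=lambda p:((p[:2]-C[:2])@ex,(p[:2]-C[:2])@ey)
im=s["image"].astype(int);m=(im[...,2]>120)&(im[...,1]<70)&(im[...,0]<70)
ys,xs=np.nonzero(m[185:210,265:292]);k=atz(s,xs.mean()+265,ys.mean()+185,193);print("key",xs.mean()+265,ys.mean()+185,k,f(k),len(xs))
for e in [(333,130),(343,262)]:
  h=atz(s,*P(*e),191);print("handle end",h,f(h))
g=(im[...,1]>90)&(im[...,2]<60)&(im[...,0]<80)
ys,xs=np.nonzero(g[170:215,340:395]);print("green",xs.mean()+340,ys.mean()+170,len(xs),atz(s,xs.mean()+340,ys.mean()+170,100))
for e in [(637,345),(697,362),(757,380)]:print(atz(s,*P(*e),100))
for e in [(98,135),(357,108),(388,418),(126,445)]:print(f(atz(s,*P(*e),156)))
E
```

```text
[[ 669.6  197.8  150. ]
 [ 697.1  -83.3  150. ]
 [ 396.2 -112.7  150. ]
 [ 368.8  168.5  150. ]]
C [532.925  42.575 150.   ] yaw 5.571967742009079 5.57638287071234
key 278.0 195.5 [483.2 -16.9 193. ] (np.float64(-55.26483325083621), np.float64(-54.365885036089274)) 24
handle end [627.3 -18.3 191. ] (np.float64(88.01836332463948), np.float64(-69.75079904669005))
handle end [537.9 -24.  191. ] (np.float64(-1.512670820834768), np.float64(-66.74348715034145))
green 369.27777777777777 202.16666666666666 18 [ 466.8 -282.5  100. ]
[ 485.3 -238.6  100. ]
[ 472.7 -281.4  100. ]
[ 459.4 -324.1  100. ]
(np.float64(108.34559443077403), np.float64(91.23616836234525))
(np.float64(107.86810391868777), np.float64(-89.77273197907681))
(np.float64(-108.23030330702592), np.float64(-87.47961303108964))
(np.float64(-107.7625223917316), np.float64(93.42975980795174))
```

send_rows(
  delta_pos=[
    [30,-26,-3],
    [61,-52,-6],
    [91,-78,-8],
    [122,-104,-11],
    [152,-130,-14],
  ],
  turn=[0,0,0,0,0],
  fingers=[0,0,0,0,0],
  force=20,
)

```text
clock: 0.62
eef_pos: [269.5, -354.8, 262.3]
tcp_rot: [-0.0, 0.989, 0.149, 0.0]
wrist_force: [0.5, -1.2, 0.2]
grip_width: 1.002
```

send_rows(
  delta_pos=[
    [30,-26,-3],
    [61,-52,-6],
    [91,-78,-8],
    [122,-104,-11],
    [152,-130,-14],
  ],
  turn=[0,0,0,0,0],
  fingers=[0,0,0,0,0],
)

```text
clock: 1.03
eef_pos: [376.5, -185.7, 276.5]
tcp_rot: [0.0, 0.989, 0.149, 0.0]
wrist_force: [0.4, -0.4, -0.4]
grip_width: 0.999
```

send_rows(
  delta_pos=[
    [30,-26,-3],
    [61,-52,-6],
    [91,-78,-8],
    [122,-104,-11],
    [152,-130,-14],
  ],
  turn=[0,0,0,0,0],
  fingers=[0,0,0,0,0],
)

```text
clock: 1.45
eef_pos: [483.5, -16.5, 290.5]
tcp_rot: [0.0, 0.989, 0.149, 0.0]
wrist_force: [0.4, -0.8, -0.8]
grip_width: 0.997
```

send_rows(
  delta_pos=[
    [0,0,0],
    [0,0,0],
    [0,0,0],
    [0,0,0],
    [0,0,0],
  ],
  turn=[-7,-14,-21,-28,-35],
  fingers=[0,0,0,0,0],
)

```text
clock: 1.87
eef_pos: [482.8, -18.5, 290.1]
tcp_rot: [-0.0, 0.897, 0.442, -0.0]
wrist_force: [0.3, 0.3, -0.7]
grip_width: 0.998
```

send_rows(
  delta_pos=[
    [0,0,0],
    [0,0,0],
    [0,0,0],
    [0,0,0],
    [0,0,0],
  ],
  turn=[-7,-14,-21,-28,-35],
  fingers=[0,0,0,0,0],
)

```text
clock: 2.28
eef_pos: [482.8, -18.6, 290.2]
tcp_rot: [-0.0, 0.723, 0.691, -0.0]
wrist_force: [0.7, -0.4, 0.1]
grip_width: 0.999
```

send_rows(
  delta_pos=[
    [0,0,0],
    [0,0,0],
    [0,0,0],
    [0,0,0],
    [0,0,0],
  ],
  turn=[-7,-14,-21,-28,-35],
  fingers=[0,0,0,0,0],
)

```text
clock: 2.7
eef_pos: [482.8, -18.6, 290.2]
tcp_rot: [-0.0, 0.481, 0.877, -0.0]
wrist_force: [0.5, 1.2, -0.1]
grip_width: 1.0
```

send_rows(
  delta_pos=[
    [0,0,0],
    [0,0,0],
    [0,0,0],
    [0,0,0],
    [0,0,0],
  ],
  turn=[-7,-14,-21,-28,-35],
  fingers=[0,0,0,0,0],
)

```text
clock: 3.12
eef_pos: [482.8, -18.6, 290.2]
tcp_rot: [-0.0, 0.195, 0.981, 0.0]
wrist_force: [0.5, -0.8, -0.4]
grip_width: 0.998
```

send_rows(
  delta_pos=[
    [0,0,0],
    [0,0,0],
    [0,0,0],
    [0,0,0],
    [0,0,0],
  ],
  turn=[-7,-14,-21,-28,-28.5],
  fingers=[0,0,0,0,0],
)

```text
clock: 3.53
eef_pos: [482.8, -18.6, 290.2]
tcp_rot: [-0.0, -0.051, 0.999, 0.0]
wrist_force: [0.2, -0.3, 0.2]
grip_width: 1.004
```

```bash
python3 - <<'E'
from h import *
s=cam("side"); crop(s,190,150,390,300,4,"pics/s1.png")
print(proj(s,[483.2,-16.9,196]),proj(s,[483.2,-16.9,186]),proj(s,[583,-21,191]))
E
```

```text
[257.8 178.8] [257.8 181.6] [282.9 171.9]
```

View pics/s1.png

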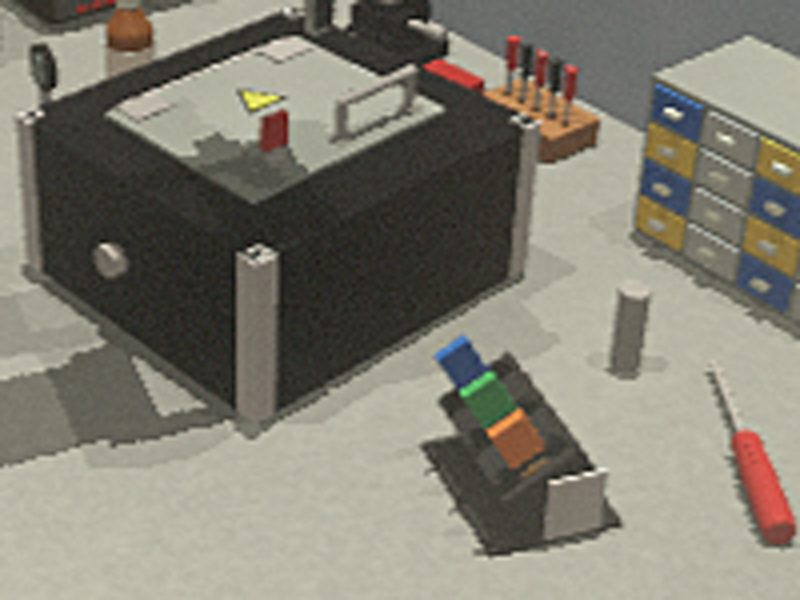

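send_rows(
  delta_pos=[
    [-1.4,2,30],
    [-1.4,2,60],
    [-1.4,2,85],
    [-1.4,2,102],
    [-1.4,2,102],
  ],
  turn=[0,0,0,0,0],
  fingers=[0.3,0.4,0.5,0.5,0.5],
)

```text
clock: 4.0
eef_pos: [482.6, -16.2, 185.3]
tcp_rot: [-0.003, -0.047, 0.999, 0.001]
wrist_force: [-0.2, -0.8, -0.7]
grip_width: 0.502
```

send_rows(
  delta_pos=[
    [0,0,0],
    [0,0,0],
    [0,0,0],
    [0,0,0],
    [0,0,0],
  ],
  turn=[0,0,0,0,0],
  fingers=[1,1,1,1,1],
  force=30,
)

```text
clock: 4.42
eef_pos: [484.9, -16.9, 189.8]
tcp_rot: [0.002, -0.049, 0.999, -0.001]
wrist_force: [0.0, -2.3, 6.7]
grip_width: 0.097
```

send_rows(
  delta_pos=[
    [0,0,0],
    [0,0,0],
    [0,0,0],
    [0,0,0],
    [0,0,0],
  ],
  turn=[0,0,0,0,0],
  fingers=[1,1,1,1,1],
)

```text
clock: 4.83
eef_pos: [484.9, -17.0, 189.7]
tcp_rot: [0.002, -0.049, 0.999, -0.001]
wrist_force: [-0.5, -2.1, 6.9]
grip_width: 0.095
```

send_rows(
  delta_pos=[
    [0,0,0],
    [0,0,0],
    [0,0,0],
    [0,0,0],
    [0,0,0],
  ],
  turn=[6,12,18,24,30],
  fingers=[1,1,1,1,1],
)

```text
clock: 5.25
eef_pos: [485.0, -17.2, 189.7]
tcp_rot: [0.002, 0.214, 0.977, -0.001]
wrist_force: [0.7, -3.5, 6.6]
grip_width: 0.099
```

send_rows(
  delta_pos=[
    [0,0,0],
    [0,0,0],
    [0,0,0],
    [0,0,0],
    [0,0,0],
  ],
  turn=[6,12,18,24,30],
  fingers=[1,1,1,1,1],
)

```text
clock: 5.67
eef_pos: [484.8, -17.4, 189.7]
tcp_rot: [0.002, 0.459, 0.888, -0.0]
wrist_force: [-0.3, -4.8, 6.6]
grip_width: 0.099
```

send_rows(
  delta_pos=[
    [0,0,0],
    [0,0,0],
    [0,0,0],
    [0,0,0],
    [0,0,0],
  ],
  turn=[6,12,18,23,27],
  fingers=[1,1,1,1,1],
)

```text
clock: 6.08
eef_pos: [484.6, -17.5, 189.7]
tcp_rot: [0.002, 0.654, 0.757, -0.0]
wrist_force: [-1.6, -5.1, 8.0]
grip_width: 0.103
```

```bash
python3 - <<'E'
from h import *
st=bot.get_state();print(st["moment"],st["wrist_force"],st["eef_pos"],mat(st)[:,0])
E
```

```text
[-0.89379717  0.20560505  0.10582609] [-1.64915772 -5.06475287  8.03799547] [484.64529063 -17.45611009 189.71695174] [-0.14526535  0.98938838 -0.00293623]
```

send_rows(
  delta_pos=[
    [0,0,0],
    [0,0,0],
    [0,0,0],
    [0,0,0],
  ],
  turn=[2,4,6,6],
  fingers=[1,1,1,1],
)

```text
clock: 6.42
eef_pos: [484.6, -17.4, 189.7]
tcp_rot: [0.002, 0.691, 0.723, -0.0]
wrist_force: [-1.8, -4.8, 7.9]
grip_width: 0.1
```

```bash
python3 - <<'E'
from h import *
st=bot.get_state();print(st["moment"],st["wrist_force"],st["eef_pos"],mat(st)[:,0],st["qpos"])
E
```

```text
[-0.89998677  0.23077658  0.86051295] [-1.76100781 -4.75708311  7.88919895] [484.61752634 -17.42250728 189.72900513] [-0.04531697  0.99896811 -0.00301433] [-0.27959969  0.32222084  1.57260461 -0.00222001  1.24356627 -0.32422576]
```

send_rows(
  delta_pos=[
    [0,0,0],
    [0,0,0],
    [0,0,-20],
    [0,0,-50],
    [0,0,-75],
  ],
  turn=[0,0,0,0,0],
  fingers=[0.6,0.6,0.6,0.6,0.6],
)

```text
clock: 6.83
eef_pos: [483.8, -16.3, 264.5]
tcp_rot: [-0.0, 0.691, 0.723, -0.0]
wrist_force: [0.3, -0.0, 0.6]
grip_width: 0.4
```

send_rows(
  delta_pos=[
    [-2,25,0],
    [-5,50,0],
    [-7,75,0],
    [-9.5,98,0],
    [-9.5,98,0],
  ],
  turn=[6,12,18,24,30],
  fingers=[0.5,0.5,0.5,0.5,0.5],
)

```text
clock: 7.25
eef_pos: [585.1, -21.7, 262.1]
tcp_rot: [-0.0, 0.856, 0.517, 0.0]
wrist_force: [-0.9, -0.7, -0.4]
grip_width: 0.5
```

send_rows(
  delta_pos=[
    [0,0,0],
    [0,0,0],
    [0,0,0],
    [0,0,0],
    [0,0,0],
  ],
  turn=[6,12,18,24,30],
  fingers=[0.5,0.5,0.5,0.5,0.5],
)

```text
clock: 7.67
eef_pos: [582.3, -21.3, 263.1]
tcp_rot: [-0.0, 0.96, 0.278, -0.0]
wrist_force: [-0.5, -0.1, -0.4]
grip_width: 0.5
```

send_rows(
  delta_pos=[
    [0,0,0],
    [0,0,0],
    [0,0,0],
    [0,0,0],
    [0,0,0],
  ],
  turn=[6,12,18,24,27],
  fingers=[0.5,0.5,0.5,0.5,0.5],
)

```text
clock: 8.08
eef_pos: [582.3, -21.3, 263.1]
tcp_rot: [-0.0, 0.999, 0.046, -0.0]
wrist_force: [-0.2, -0.1, -0.5]
grip_width: 0.495
```

```bash
python3 - <<'E'
from h import *
st=bot.get_state();print(st["clock"],st["eef_pos"],mat(st)[:,0],st["qpos"])
s=cam("side"); crop(s,210,130,350,235,5,"pics/s2.png")
print(proj(s,[583,-22.5,191]))
E
```

```text
8.0833 [582.25939538 -21.26387712 263.09227159] [ 9.95706655e-01  9.25624624e-02 -6.69350457e-04] [-2.39746624e-01  4.29669534e-01  1.17490189e+00  4.39280358e-04
  1.53788093e+00  1.23834012e+00]
[283.2 172.1]
```

View pics/s2.png

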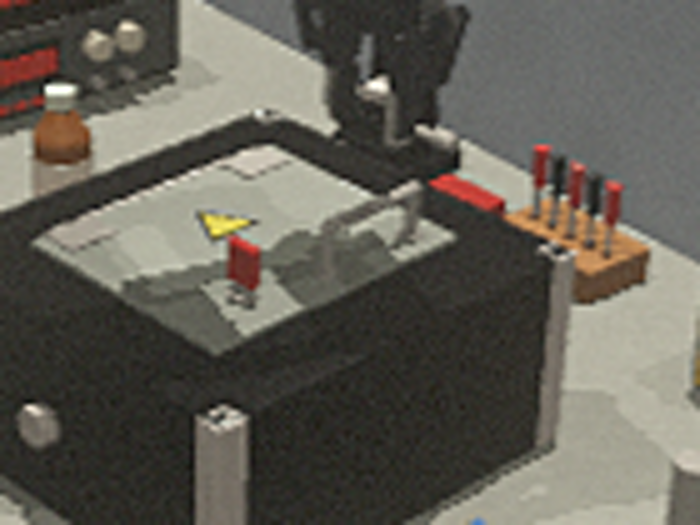

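send_rows(
  delta_pos=[
    [0.6,1.3,25],
    [0.6,1.3,50],
    [0.6,1.3,65],
    [0.6,1.3,73],
    [0.6,1.3,73],
  ],
  turn=[0,0,0,0,0],
  fingers=[0.5,0.5,0.5,0.5,0.5],
)

```text
clock: 8.55
eef_pos: [582.5, -22.5, 188.7]
tcp_rot: [-0.001, 0.999, 0.049, -0.002]
wrist_force: [0.4, 1.0, -0.4]
grip_width: 0.501
```

send_rows(
  delta_pos=[
    [0,0,0],
    [0,0,0],
    [0,0,0],
    [0,0,0],
    [0,0,0],
  ],
  turn=[0,0,0,0,0],
  fingers=[1,1,1,1,1],
  force=30,
)

```text
clock: 8.97
eef_pos: [583.6, -22.5, 191.6]
tcp_rot: [0.0, 0.999, 0.049, 0.001]
wrist_force: [-0.9, 3.2, 6.3]
grip_width: 0.105
```

send_rows(
  delta_pos=[
    [0,0,0],
    [0,0,0],
    [0,0,0],
  ],
  turn=[0,0,0],
  fingers=[1,1,1],
)

```text
clock: 9.22
eef_pos: [583.6, -22.5, 191.6]
tcp_rot: [0.0, 0.999, 0.049, 0.001]
wrist_force: [0.1, 3.0, 5.4]
grip_width: 0.103
```

```bash
python3 - <<'E'
import numpy as np
from h import *
st=bot.get_state();M=mat(st);print(st["eef_pos"],st["wrist_force"])
ex=np.array([.9953,.0970,0]);ey=np.array([-.0970,.9953,0]);ez=np.array([0,0,1.])
# bar relative hinge at theta: in (ey,ez): rotate (-165,41 (35+6))
def bar(t): 
    y,z=-165,41; c,s=np.cos(t),np.sin(t); return ey*(y*c+z*s)+ez*(-y*s+z*c)
for t in np.arange(0,1.81,.06): print(round(t,2),(M.T@(bar(t)-bar(0))).round(1).tolist())
E
```

```text
[583.59393902 -22.53211436 191.57616382] [0.05134305 3.02284203 5.38956022]
0.0 [0.0, 0.0, 0.0]
0.06 [0.0, -2.8, -9.8]
0.12 [0.1, -6.1, -19.5]
0.18 [0.1, -10.0, -28.9]
0.24 [0.1, -14.5, -38.0]
0.3 [0.1, -19.5, -46.9]
0.36 [0.2, -25.0, -55.5]
0.42 [0.2, -31.0, -63.7]
0.48 [0.2, -37.6, -71.6]
0.54 [0.2, -44.5, -79.0]
0.6 [0.3, -52.0, -86.0]
0.66 [0.3, -59.8, -92.6]
0.72 [0.3, -68.0, -98.6]
0.78 [0.3, -76.5, -104.2]
0.84 [0.4, -85.4, -109.2]
0.9 [0.4, -94.5, -113.8]
0.96 [0.4, -103.9, -117.7]
1.02 [0.4, -113.6, -121.1]
1.08 [0.5, -123.4, -123.9]
1.14 [0.5, -133.3, -126.1]
1.2 [0.5, -143.4, -127.7]
1.26 [0.5, -153.6, -128.7]
1.32 [0.5, -163.7, -129.0]
1.38 [0.5, -173.9, -128.8]
1.44 [0.5, -184.1, -128.0]
1.5 [0.5, -194.2, -126.5]
1.56 [0.5, -204.2, -124.5]
1.62 [0.6, -214.0, -121.8]
1.68 [0.6, -223.7, -118.6]
1.74 [0.6, -233.2, -114.8]
1.8 [0.6, -242.4, -110.4]
```

send_rows(
  delta_pos=[
    [0,-2.8,-9.8],
    [0,-6.1,-19.5],
    [0,-10,-28.9],
    [0,-14.5,-38],
    [0,-19.5,-46.9],
  ],
  turn=[0,0,0,0,0],
  fingers=[1,1,1,1,1],
)

```text
clock: 9.63
eef_pos: [581.8, -4.4, 237.4]
tcp_rot: [0.001, 0.999, 0.049, 0.0]
wrist_force: [4.9, -5.3, -4.6]
grip_width: 0.106
```

```bash
python3 - <<'E'
from h import *
st=bot.get_state();print(st["eef_pos"],st["wrist_force"],st["moment"],st["grip_width"])
s=cam("side"); crop(s,210,110,350,235,5,"pics/s3.png")
E
```

```text
[581.75122044  -4.43067805 237.44790718] [ 4.90624874 -5.26646688 -4.62816683] [-1.0014008  -0.73446548 -0.00842135] 0.10609840846494584
```

View pics/s3.png

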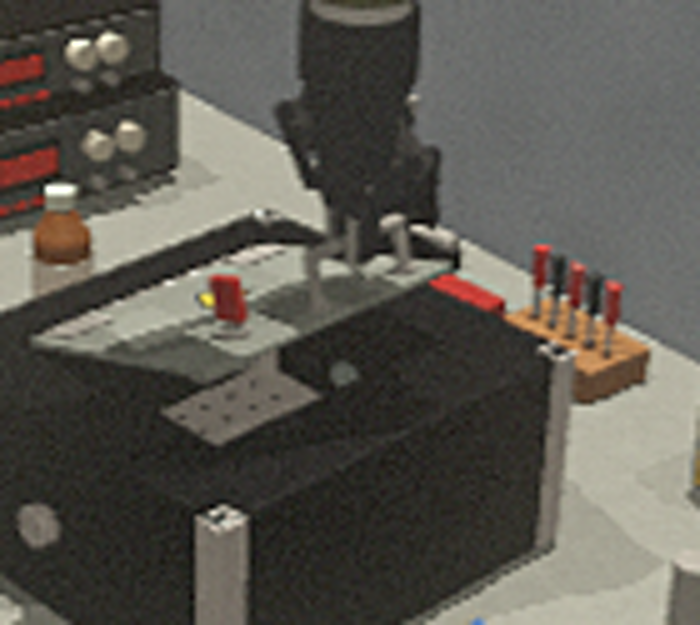

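send_rows(
  delta_pos=[
    [0,-5.5,-8.6],
    [0,-18.1,-24.7],
    [0,-32.5,-39.1],
    [0,-48.5,-51.7],
    [0,-65.9,-62.3],
  ],
  turn=[0,0,0,0,0],
  fingers=[1,1,1,1,1],
)

```text
clock: 10.1
eef_pos: [575.6, 59.4, 302.6]
tcp_rot: [0.004, 0.999, 0.047, 0.002]
wrist_force: [0.7, -12.2, 12.4]
grip_width: 0.101
```

send_rows(
  delta_pos=[
    [0,-18.5,-8.5],
    [0,-38,-14.7],
    [0,-58,-18.5],
    [0,-78.3,-19.8],
    [0,-98.7,-18.8],
  ],
  turn=[0,0,0,0,0],
  fingers=[1,1,1,1,1],
)

```text
clock: 10.52
eef_pos: [565.9, 160.1, 320.9]
tcp_rot: [0.001, 0.999, 0.048, 0.003]
wrist_force: [3.5, -3.7, 5.1]
grip_width: 0.096
```

Forces stay low; finish the swing to just past the stop angle.

send_rows(
  delta_pos=[
    [0,-10.1,1.5],
    [0,-20.1,3.5],
    [0,-29.9,6.2],
    [0,-39.6,9.4],
    [0,-49.1,13.2],
  ],
  turn=[0,0,0,0,0],
  fingers=[1,1,1,1,1],
)

```text
clock: 10.93
eef_pos: [561.0, 209.3, 306.7]
tcp_rot: [0.0, 0.999, 0.049, 0.002]
wrist_force: [3.4, -3.0, 2.2]
grip_width: 0.1
```

send_rows(
  delta_pos=[
    [0,-2,1],
    [0,-4,2],
    [0,-4,2],
  ],
  turn=[0,0,0],
  fingers=[1,1,1],
)

```text
clock: 11.18
eef_pos: [560.8, 211.3, 305.7]
tcp_rot: [0.002, 0.999, 0.048, 0.003]
wrist_force: [1.7, -9.1, 12.2]
grip_width: 0.102
```

send_rows(
  delta_pos=[
    [0,-2,1],
    [0,-4,2],
    [0,-4,2],
  ],
  turn=[0,0,0],
  fingers=[1,1,1],
)

```text
clock: 11.43
eef_pos: [560.9, 211.5, 305.6]
tcp_rot: [0.006, 0.999, 0.046, 0.004]
wrist_force: [-2.7, -29.9, 23.3]
grip_width: 0.101
```

send_rows(
  delta_pos=[
    [0,4,-2],
    [0,4,-2],
    [0,4,-2],
    [0,4,-12],
    [0,4,-27],
  ],
  turn=[0,0,0,0,0],
  fingers=[0.74,0.74,0.74,0.74,0.74],
)

```text
clock: 11.85
eef_pos: [559.4, 213.0, 327.4]
tcp_rot: [0.0, 0.999, 0.049, -0.002]
wrist_force: [-0.7, -0.1, 0.1]
grip_width: 0.26
```

send_rows(
  delta_pos=[
    [0,0,-20],
    [0,0,-40],
    [0,0,-60],
    [0,0,-80],
    [0,0,-80],
  ],
  turn=[0,0,0,0,0],
  fingers=[0.74,0.74,0.74,0.74,0.74],
)

```text
clock: 12.27
eef_pos: [560.1, 213.2, 412.0]
tcp_rot: [-0.0, 0.999, 0.049, 0.003]
wrist_force: [0.1, 1.0, 0.6]
grip_width: 0.258
```

```bash
python3 - <<'E'
from h import *
st=bot.get_state();print(st["clock"],st["eef_pos"],mat(st)[:,0],st["qpos"],st["wrist_force"])
a=cam("top");b=cam("side")
A=cv2.resize(a["image"][110:250,195:395],None,fx=4,fy=4,interpolation=cv2.INTER_CUBIC)
cv2.imwrite("pics/t2.png",A); cv2.imwrite("pics/side2full.png",b["image"])
crop(b,190,90,390,240,4,"pics/s4.png")
E
```

```text
12.2667 [560.05530692 213.17252361 412.04649628] [0.99517417 0.09792559 0.00624087] [1.66331202e-01 4.26178255e-01 7.67591128e-01 2.12527972e-05
 1.94156644e+00 1.63904921e+00] [0.05352241 0.9556452  0.63284615]
```

View pics/s4.png

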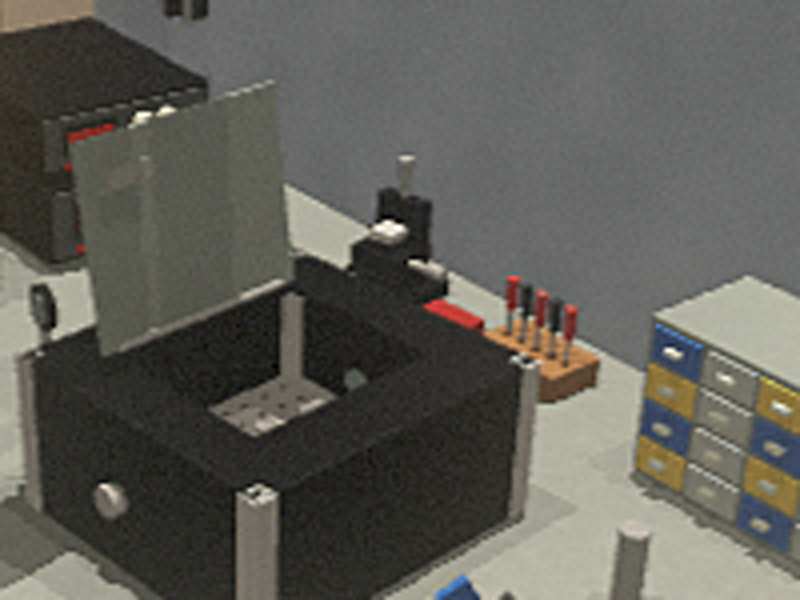

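```bash
python3 - <<'E'
from h import *
a=cam("top");b=cam("side")
P=lambda X,Y:(195+(X+.5)/4-.5,110+(Y+.5)/4-.5)
Q=lambda X,Y:(190+(X+.5)/4-.5,150+(Y+.5)/4-.5)
print(tri(a,P(697,363),b,Q(488,399)))
print("blue",tri(a,P(637,346),b,Q(462,363)),"amber",tri(a,P(757,381),b,Q(516,440)))
# green mask from saved clean images
for n,f,(x0,y0,x1,y1) in (("top","pics/top0.png",(340,170,395,215)),("side","pics/side2full.png",(290,220,350,290))):
    im=cv2.cvtColor(cv2.imread(f),cv2.COLOR_BGR2HSV)[y0:y1,x0:x1]
    m=cv2.inRange(im,(45,90,40),(85,255,255)); ys,xs=np.nonzero(m); print(n,len(xs),xs.mean()+x0,ys.mean()+y0,xs.min()+x0,xs.max()+x0,ys.min()+y0,ys.max()+y0)
E
```

```text
(array([ 472.5, -283.8,   91.3]), np.float64(0.5))
blue (array([ 485.9, -241.3,   90.7]), np.float64(2.0)) amber (array([ 458.8, -326.8,   90. ]), np.float64(0.5))
top 52 369.11538461538464 200.78846153846155 366 372 194 207
side 83 311.1927710843373 249.4578313253012 305 318 243 256
```

send_rows(
  delta_pos=[
    [-9,32,0],
    [-18,65,0],
    [-27,97,0],
    [-37,129,0],
    [-46,161.5,0],
  ],
  turn=[0,0,0,0,0],
  fingers=[0.6,0.6,0.6,0.6,0.6],
)

```text
clock: 12.88
eef_pos: [529.0, 46.8, 407.0]
tcp_rot: [-0.0, 0.999, 0.049, -0.001]
wrist_force: [1.0, 0.9, -0.2]
grip_width: 0.402
```

send_rows(
  delta_pos=[
    [-9,32,10],
    [-18,65,20],
    [-27,97,30],
    [-37,129,45],
    [-46,161.5,60],
  ],
  turn=[0,0,0,0,0],
  fingers=[0.6,0.6,0.6,0.6,0.6],
)

```text
clock: 13.3
eef_pos: [498.9, -118.5, 346.7]
tcp_rot: [-0.0, 0.999, 0.049, -0.001]
wrist_force: [1.0, 0.3, -0.5]
grip_width: 0.4
```

send_rows(
  delta_pos=[
    [-9,32,20],
    [-18,65,40],
    [-27,97,60],
    [-37,129,80],
    [-46,161.5,100],
  ],
  turn=[4.6,9.2,13.8,18.4,23.1],
  fingers=[0.6,0.6,0.6,0.6,0.6],
)

```text
clock: 13.72
eef_pos: [468.8, -283.4, 246.2]
tcp_rot: [-0.001, 0.988, -0.154, -0.001]
wrist_force: [1.1, -0.2, 0.3]
grip_width: 0.4
```

send_rows(
  delta_pos=[
    [0,0,0],
    [0,0,0],
  ],
  turn=[0,0],
  fingers=[0.6,0.6],
)

```text
clock: 13.88
eef_pos: [468.9, -283.2, 245.9]
tcp_rot: [-0.001, 0.988, -0.153, -0.002]
wrist_force: [1.0, 0.3, 0.1]
grip_width: 0.402
```

```bash
python3 - <<'E'
from h import *
st=bot.get_state();M=mat(st);p=st["eef_pos"];print(st["clock"],p,np.degrees(np.arctan2(M[1,0],M[0,0])),(M.T@(np.array([471,-282.5,92.6])-p)).round(1))
a=cam("top")
cv2.imwrite("pics/t3.png",np.hstack([cv2.resize(a["image"][120:245,200:315],None,fx=5,fy=5,interpolation=cv2.INTER_CUBIC)]))
E
```

```text
13.8833 [ 468.89803791 -283.2466226   245.87190943] -17.620971043974247 [  2.4  -1.  153.3]
```

View pics/t3.png

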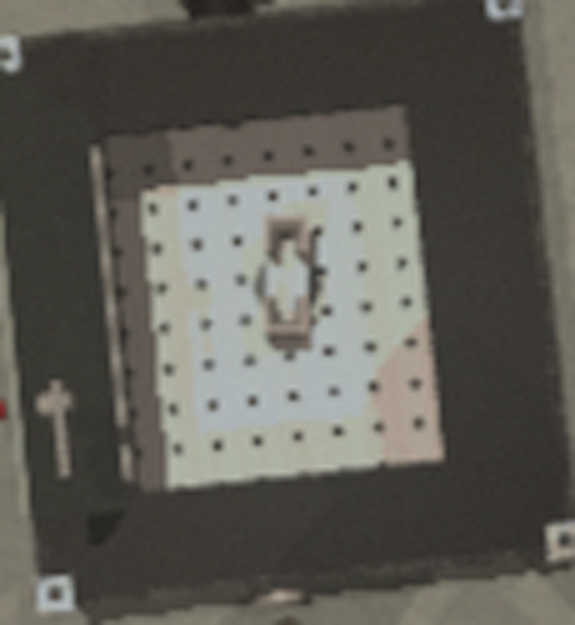

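```bash
python3 - <<'E'
from h import *
im=np.mean([cam("top")["image"].astype(float) for _ in range(4)],0).astype(np.uint8)
cv2.imwrite("pics/holdersrc.png",im)
cv2.imwrite("pics/t4.png",cv2.resize(im[160:194,240:276],None,fx=16,fy=16,interpolation=cv2.INTER_CUBIC))
E
```

```text
(no output)
```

View pics/t4.png

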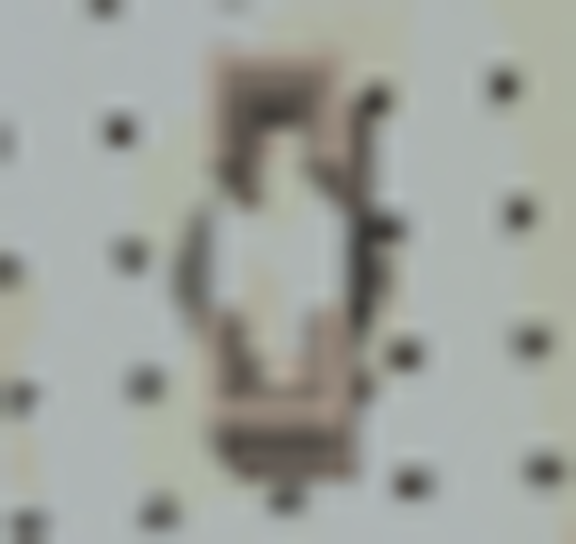

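send_rows(
  delta_pos=[
    [2.4,-1,30],
    [2.4,-1,70],
    [2.4,-1,110],
    [2.4,-1,140],
    [2.4,-1,153],
  ],
  turn=[0,0,0,0,0],
  fingers=[0.6,0.6,0.6,0.6,0.6],
)

```text
clock: 14.55
eef_pos: [471.7, -280.2, 91.8]
tcp_rot: [-0.001, 0.989, -0.151, -0.002]
wrist_force: [-0.8, 0.1, 0.1]
grip_width: 0.396
```

send_rows(
  delta_pos=[
    [0,0,0],
    [0,0,0],
    [0,0,0],
    [0,0,0],
    [0,0,0],
  ],
  turn=[0,0,0,0,0],
  fingers=[0.6,1,1,1,1],
  force=25,
)

```text
clock: 14.97
eef_pos: [473.4, -282.5, 96.8]
tcp_rot: [0.001, 0.988, -0.152, 0.002]
wrist_force: [0.6, 1.2, 6.7]
grip_width: 0.089
```

send_rows(
  delta_pos=[
    [0,0,0],
    [0,0,0],
    [0,0,0],
  ],
  turn=[0,0,0],
  fingers=[1,1,1],
)

```text
clock: 15.22
eef_pos: [473.3, -282.5, 96.8]
tcp_rot: [0.001, 0.988, -0.152, 0.002]
wrist_force: [0.8, 2.2, 7.4]
grip_width: 0.091
```

```bash
python3 - <<'E'
from h import *
im=cv2.imread("pics/holdersrc.png").astype(float)
r=(im[...,2]-im[...,0])[160:194,244:270]
np.set_printoptions(linewidth=220)
print(r[2:31].round().astype(int))
E
```

```text
[[-5 -6 -7 -5 -7 -8 -8 -8 -5 -2 -1 -2  3 11 11 13 13 14 13 13 11  4 -5 -4 -4 -3]
 [-5 -5 -6 -6 -8 -6 -7 -8  2 15 17 16 18 21 22 22 23 18 14 13 11  4 -4 -4 -4 -2]
 [-5 -4 -7 -7 -7 -7 -7 -7  5 20 22 20 21 20 20 22 24 18 13 13 10  4 -4 -4 -3 -3]
 [-5 -4 -6 -7 -7 -7 -7 -8  6 19 18 17 17 16 16 18 22 18 12 10 10  4 -4 -4 -4 -3]
 [-6 -4 -6 -7 -7 -7 -7 -8  5 18 17 14 11 11 13 17 23 21 10  7 10  3 -4 -4 -4 -4]
 [-6 -4 -3  0 -3 -6 -1  2 11 19 16 12  8 10 14 18 24 23 13 11  3 -4 -3 -4 -4 -2]
 [-5 -5 -1 10 -2 -7  0  7 13 20 17 13 17 17 13 17 24 23 13  4 -5 -7 -4 -3 -4 -3]
 [-6 -4 -4 -5  0  4  6  8 14 20 17 14 21 20 13 16 24 23 13  1 -7 -7 -4 -3 -4 -3]
 [-6 -4 -5 -6  1  8  9  8  9 13 14 15 15 13 12 13 17 17 13  2 -5 -7 -4 -3 -3 -3]
 [-7 -4 -5 -6  1  7  8  7  7  9 10 16 12 11 10  8 11 14 14  1 -6 -7 -5 -4 -3 -3]
 [-6 -5 -5 -6  1  7  9  7  7  7 10 17 13 11 10  3  4 14 12  1 -6 -7 -4 -3 -4 -3]
 [-5 -4 -6 -5  1  7  9  8  5 -1 -2  2  6 11  5 -4 -3  1  7  4 -2 -5 -6 -4 -3 -3]
 [-5 -5 -5 -4  4  8  8  9  4 -5 -7 -2 -1  2 -2 -6 -5 -4  2  5  7 -3 -5 -3 -3 -3]
 [-5 -5 -3 -2  5  7  8  9  3 -4 -6 -2 -2 -2 -4 
[... 549 characters left out ...]
20 16 15 15 17 18 18 24 22 11 12 10 10  0 -4 -4 -4]
 [-4 -5 -5 -5 -2 -1  0  7 16 19 16 14 14 21 26 22 24 22 14 12  7 -2 -5 -5 -4 -3]
 [-4 -5 -5 -4 -1  4  7  9 16 19 17 18 18 18 21 19 23 22 13  3 -2 -4 -6 -7 -4 -3]
 [-5 -5 -5 -4  1  7  8  8 15 22 23 24 24 24 24 25 27 23  2 -5 -6 -4 -6 -6 -4 -4]
 [-5 -6 -6 -5  2  7  8  9 12 16 19 19 21 21 20 20 22 20  2 -8 -6 -4 -6 -6 -5 -4]
 [-5 -6 -7 -5  2  8  9  8  9  9 12 12 13 12 12 12 14 16  1 -8 -6 -4 -6 -8 -6 -4]
 [-6 -6 -6 -7  1  8  8  8  8 10 13 14 13 13 13 13 15 17  2 -8 -6 -4 -6 -7 -5 -5]
 [-6 -6 -7 -5  2  8  8  7  8  8  9 15 14 14 14 16 18 18  1 -9 -2  3 -2 -6 -5 -5]
 [-7 -6 -7 -5 -3  2  8  8  8  8  8  9  9  9  5  2 -1 -3 -5 -8 -3  9 -1 -5 -6 -5]]
```

send_rows(
  delta_pos=[
    [-1,0,-1.7],
    [-3.5,0,-6],
    [-6,0,-10.4],
    [-8.5,0,-14.7],
    [-11,0,-19],
  ],
  turn=[0,0,0,0,0],
  fingers=[1,1,1,1,1],
)

```text
clock: 15.63
eef_pos: [462.5, -279.2, 115.0]
tcp_rot: [0.001, 0.988, -0.152, 0.001]
wrist_force: [5.8, -1.0, -0.8]
grip_width: 0.087
```

send_rows(
  delta_pos=[
    [5.5,0,-5],
    [11.2,0,-9.6],
    [19.9,0,-15.7],
    [29.7,0,-20.3],
    [32,0,-21],
  ],
  turn=[0,0,0,0,0],
  fingers=[1,1,1,1,1],
)

```text
clock: 16.05
eef_pos: [492.4, -288.3, 135.4]
tcp_rot: [-0.0, 0.988, -0.152, -0.002]
wrist_force: [-6.8, 1.6, 3.0]
grip_width: 0.088
```

```bash
python3 - <<'E'
from h import *
st=bot.get_state();print(st["eef_pos"],st["wrist_force"],st["moment"],st["grip_width"])
b=cam("side"); crop(b,260,170,360,270,6,"pics/s5.png")
a=cam("top"); o=atz(a,256.6,174.5,84);print("slot",o)
E
```

```text
[ 492.41448647 -288.33225651  135.43560805] [-6.80184798  1.63746129  2.99242707] [ 0.35274295  1.33804951 -0.0336324 ] 0.08765429729955108
slot [551.5  41.5  84. ]
```

View pics/s5.png

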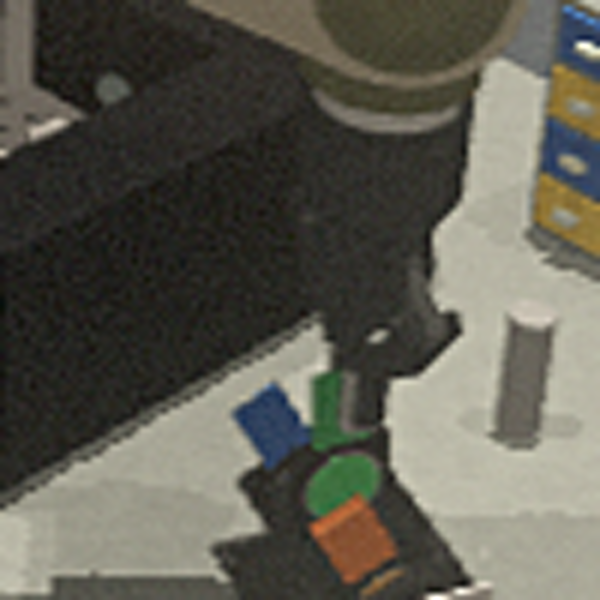

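send_rows(
  delta_pos=[
    [0,0,-10],
    [0,0,-35],
    [0,0,-65],
    [0,0,-100],
    [0,0,-130],
  ],
  turn=[0,0,0,0,0],
  fingers=[1,1,1,1,1],
)

```text
clock: 16.57
eef_pos: [492.7, -288.3, 268.0]
tcp_rot: [0.0, 0.988, -0.152, 0.001]
wrist_force: [0.2, 0.7, -0.5]
grip_width: 0.09
```

send_rows(
  delta_pos=[
    [0,0,0],
    [0,0,0],
  ],
  turn=[0,0],
  fingers=[1,1],
)

```text
clock: 16.73
eef_pos: [493.0, -288.6, 267.2]
tcp_rot: [0.001, 0.988, -0.152, 0.002]
wrist_force: [0.6, 0.5, -1.3]
grip_width: 0.089
```

```bash
python3 - <<'E'
from h import *
st=bot.get_state();M=mat(st);p=st["eef_pos"];print(st["clock"],p,st["wrist_force"],st["grip_width"])
b=cam("side"); cv2.imwrite("pics/side5.png",b["image"]); c=proj(b,p).astype(int);print(c)
h=cv2.cvtColor(b["image"],cv2.COLOR_BGR2HSV); m=cv2.inRange(h,(45,90,30),(85,255,255)); m[c[1]+60:]=0;m[:max(c[1]-40,0)]=0;m[:,:c[0]-50]=0;m[:,c[0]+50:]=0
n,l,s,ce=cv2.connectedComponentsWithStats(m)
for i in range(1,n):
  if s[i,4]>10: print(s[i],ce[i])
x0,y0=c[0]-45,c[1]-30; crop(b,x0,y0,x0+90,y0+80,7,"pics/s6.png");print(x0,y0)
E
```

```text
16.7333 [ 493.01159789 -288.60931875  267.15194526] [ 0.63906821  0.46085286 -1.27232216] 0.0894360408103591
[323 194]
[315 191  12  14  72] [318.34722222 198.04166667]
[316 206  11  12  97] [320.97938144 211.65979381]
278 164
```

View pics/s6.png

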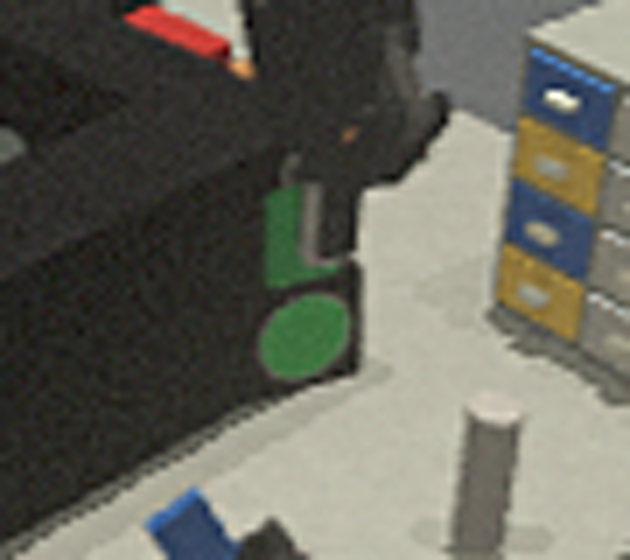

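```bash
python3 - <<'E'
from h import *
p=np.array([493.0,-288.6,267.2]);M=mat(bot.get_state());b=cam("side")
ex=M[:,0];n=M[:,1]; n=n if n[1]<0 else -n
q=p+4*n
for nm,X,Y in [("R top",362,262),("R bot",357,375),("tabL top",266,195),("tabL bot",268,288),("win",305,337),("botR",357,375),("botL",262,400)]:
    o,d=ray(b,278+(X+.5)/7-.5,164+(Y+.5)/7-.5); w=o+d*((q-o)@n)/(d@n)-q; print(nm,round(w@ex,1),round(w[2],1))
w=[]
o,d=ray(b,320.98,211.66); r=o+d*((q-o)@n)/(d@n)-q; print("win mask",r@ex,r[2])
E
```

```text
R top 17.6 -21.3
R bot 20.9 -73.8
tabL top -26.1 16.7
tabL bot -21.7 -24.9
win -3.8 -50.9
botR 20.9 -73.8
botL -19.9 -76.5
win mask -4.302462549577788 -50.5712612115442
```

send_rows(
  delta_pos=[
    [-4,-33,-3],
    [-8,-67,-6],
    [-12,-100,-6],
    [-16,-133,-6],
    [-20,-167,-6],
  ],
  turn=[0,0,0,0,0],
  fingers=[1,1,1,1,1],
)

```text
clock: 17.25
eef_pos: [523.4, -121.6, 269.7]
tcp_rot: [-0.0, 0.988, -0.152, -0.001]
wrist_force: [0.9, -0.6, -1.0]
grip_width: 0.087
```

send_rows(
  delta_pos=[
    [-4,-33,0],
    [-8,-67,0],
    [-12,-100,0],
    [-16,-133,0],
    [-20.4,-166.5,0],
  ],
  turn=[-3.4,-6.9,-10.3,-13.8,-17.2],
  fingers=[1,1,1,1,1],
)

```text
clock: 17.67
eef_pos: [554.0, 43.5, 269.7]
tcp_rot: [-0.0, 1.0, -0.001, -0.001]
wrist_force: [1.0, 0.7, -0.9]
grip_width: 0.089
```

send_rows(
  delta_pos=[
    [0,0,0],
    [0,0,0],
    [0,0,0],
  ],
  turn=[0,0,0],
  fingers=[1,1,1],
)

```text
clock: 17.92
eef_pos: [554.0, 41.5, 270.1]
tcp_rot: [-0.0, 1.0, -0.003, -0.001]
wrist_force: [0.6, 0.2, -0.6]
grip_width: 0.092
```

```bash
python3 - <<'E'
from h import *
st=bot.get_state();M=mat(st);p=st["eef_pos"];print(st["clock"],p,st["wrist_force"],st["grip_width"],np.degrees(np.arctan2(M[1,0],M[0,0])))
print((M.T@(np.array([554.8,41.5,200])-p)).round(1))
b=cam("side"); 
h=cv2.cvtColor(b["image"],cv2.COLOR_BGR2HSV); m=cv2.inRange(h,(45,90,30),(85,255,255)); m[225:]=0
n,l,s,ce=cv2.connectedComponentsWithStats(m)
ex=M[:,0];nn=-M[:,1] if M[1,1]>0 else M[:,1]; q=p+4*nn
for i in range(1,n):
  if s[i,4]>15:
    o,d=ray(b,*ce[i]); r=o+d*((q-o)@nn)/(d@nn)-q; print(s[i],ce[i],r@ex,r[2])
print(proj(b,[551.5,41.5,84]),proj(b,[524.5,41.5,84]),proj(b,[578,41.5,84]))
E
```

```text
17.9167 [553.99708203  41.540454   270.0808735 ] [ 0.57147866  0.21558754 -0.58428237] 0.09186525600335708 -0.29917292339076196
[ 1.   0.  70.1]
[259 142   8  13  47] [261.31914894 148.80851064] -16.210623975928083 -5.5101912481569
[260 156   9  10  67] [264.04477612 160.49253731] -4.0536513768751545 -51.11463416923965
[263.1 194.9] [256.9 197.3] [269.1 192.6]
```

send_rows(
  delta_pos=[
    [1,0,25],
    [1,0,50],
    [1,0,75],
    [1,0,95],
    [1,0,100],
  ],
  turn=[0,0,0,0,0],
  fingers=[1,1,1,1,1],
)

```text
clock: 18.38
eef_pos: [553.8, 40.6, 167.8]
tcp_rot: [-0.0, 1.0, -0.004, -0.003]
wrist_force: [-0.1, 1.0, -0.0]
grip_width: 0.087
```

send_rows(
  delta_pos=[
    [0,0,4],
    [0,0,8],
    [0,0,12],
    [0,0,16],
    [0,0,20],
  ],
  turn=[0,0,0,0,0],
  fingers=[1,1,1,1,1],
)

```text
clock: 18.8
eef_pos: [555.6, 41.7, 151.5]
tcp_rot: [0.0, 1.0, -0.002, 0.001]
wrist_force: [0.3, -0.6, -0.5]
grip_width: 0.087
```

```bash
python3 - <<'E'
from h import *
st=bot.get_state();M=mat(st);p=st["eef_pos"];print(st["clock"],p,st["wrist_force"],st["moment"])
a=cam("top");c=proj(a,p).astype(int);x,y=c[0]-50,c[1]-40
crop(a,x,y,x+100,y+80,7,"pics/t5.png")
E
```

```text
18.8 [555.55650704  41.65248778 151.47740729] [ 0.32357048 -0.55895613 -0.46970678] [-0.03436105 -0.0671331   0.01211575]
```

send_rows(
  delta_pos=[
    [0,0,2],
    [0,0,4],
    [0,0,6],
    [0,0,8],
  ],
  turn=[0,0,0,0],
  fingers=[1,1,1,1],
)

```text
clock: 19.18
eef_pos: [555.3, 41.8, 143.1]
tcp_rot: [0.0, 1.0, -0.002, 0.0]
wrist_force: [-0.4, -0.0, -0.2]
grip_width: 0.09
```

send_rows(
  delta_pos=[
    [0,0,2.5],
    [0,0,5],
    [0,0,7.5],
    [0,0,10],
    [0,0,12],
  ],
  turn=[0,0,0,0,0],
  fingers=[1,1,1,1,1],
)

```text
clock: 19.6
eef_pos: [555.2, 41.7, 130.8]
tcp_rot: [0.0, 1.0, -0.002, -0.0]
wrist_force: [0.4, 1.2, 0.4]
grip_width: 0.088
```

send_rows(
  delta_pos=[
    [0,0,2],
    [0,0,4],
    [0,0,6],
    [0,0,8],
    [0,0,9],
  ],
  turn=[0,0,0,0,0],
  fingers=[1,1,1,1,1],
)

```text
clock: 20.02
eef_pos: [555.9, 41.7, 123.0]
tcp_rot: [0.0, 1.0, -0.002, 0.001]
wrist_force: [-0.6, 0.1, 13.3]
grip_width: 0.09
```

send_rows(
  delta_pos=[
    [0,0,1],
    [0,0,2],
    [0,0,2],
  ],
  turn=[0,0,0],
  fingers=[1,1,1],
)

```text
clock: 20.27
eef_pos: [557.0, 41.6, 122.5]
tcp_rot: [0.0, 1.0, -0.002, 0.003]
wrist_force: [0.4, 0.9, 14.8]
grip_width: 0.088
```

```bash
python3 - <<'E'
from h import *
st=bot.get_state();p=st["eef_pos"];print(st["clock"],p,st["wrist_force"],st["moment"])
E
```

```text
20.2667 [556.98786081  41.62307616 122.48125981] [ 0.43037053  0.92150681 14.75703042] [ 0.13934514  0.11659638 -0.00035509]
```

send_rows(
  delta_pos=[
    [0,0,1],
    [0,0,2],
    [0,0,2],
  ],
  turn=[0,0,0],
  fingers=[1,1,1],
)

```text
clock: 20.52
eef_pos: [558.2, 41.6, 121.7]
tcp_rot: [0.0, 1.0, -0.003, 0.005]
wrist_force: [2.8, 1.2, 22.3]
grip_width: 0.087
```

send_rows(
  delta_pos=[
    [0,0,-3],
    [0,0,-3],
    [0,0,-3],
    [0,0,-3],
    [0,0,-3],
  ],
  turn=[0,0,0,0,0],
  fingers=[0.6,0.6,0.6,0.6,0.6],
)

```text
clock: 20.93
eef_pos: [555.0, 41.8, 120.7]
tcp_rot: [-0.0, 1.0, -0.002, -0.001]
wrist_force: [0.1, 0.7, 0.2]
grip_width: 0.4
```

send_rows(
  delta_pos=[
    [0,0,-5],
    [0,0,-20],
    [0,0,-50],
    [0,0,-90],
    [0,0,-130],
  ],
  turn=[0,0,0,0,0],
  fingers=[0.6,0.6,0.6,0.6,0.6],
)

```text
clock: 21.35
eef_pos: [554.7, 41.8, 252.5]
tcp_rot: [-0.0, 1.0, -0.002, -0.001]
wrist_force: [1.6, 0.3, 0.8]
grip_width: 0.401
```

send_rows(
  delta_pos=[
    [0,30,-5],
    [0,65,-10],
    [0,100,-10],
    [0,140,-10],
    [0,180,-10],
  ],
  turn=[0,0,0,0,0],
  fingers=[0.6,0.6,0.6,0.6,0.6],
)

```text
clock: 21.77
eef_pos: [554.0, -139.7, 261.6]
tcp_rot: [0.0, 1.0, -0.002, 0.0]
wrist_force: [0.8, 1.1, 0.6]
grip_width: 0.394
```

send_rows(
  delta_pos=[
    [0,40,0],
    [0,80,0],
    [0,120,0],
    [0,120,0],
    [0,120,0],
  ],
  turn=[0,0,0,0,0],
  fingers=[0.6,0.6,0.6,0.6,0.6],
)

```text
clock: 22.18
eef_pos: [553.4, -260.2, 260.6]
tcp_rot: [-0.0, 1.0, -0.004, -0.0]
wrist_force: [-0.2, 0.8, 0.5]
grip_width: 0.394
```

```bash
python3 - <<'E'
from h import *
st=bot.get_state();print(st["clock"],st["eef_pos"],st["wrist_force"])
b=cam("side");a=cam("top")
B=cv2.resize(b["image"][110:230,190:310],None,fx=4,fy=4,interpolation=cv2.INTER_CUBIC)
A=cv2.resize(a["image"][150:200,230:280],(480,480),interpolation=cv2.INTER_CUBIC)
cv2.imwrite("pics/f1.png",cv2.resize(np.hstack([B,A]),(800,400)))
for s in(a,b):
  h=cv2.cvtColor(s["image"],cv2.COLOR_BGR2HSV); m=cv2.inRange(h,(45,90,30),(85,255,255))
  n,l,t,ce=cv2.connectedComponentsWithStats(m); print([(t[i].tolist(),ce[i].round(1).tolist()) for i in range(1,n) if t[i,4]>8])
  print(proj(s,[551.5,41.5,114]),proj(s,[551.5,41.5,134]),proj(s,[551.5,37.5,69]))
E
```

```text
22.1833 [ 553.35554048 -260.16436446  260.60974091] [-0.24140866  0.81121743  0.54692756]
[([255, 168, 3, 10, 24], [256.2, 172.2])]
[256.4 173.4] [256.3 172.6] [258. 175.]
[([260, 180, 9, 14, 79], [263.9, 186.3])]
[263.2 187.4] [263.3 182.3] [263.7 199.1]
```

View pics/f1.png

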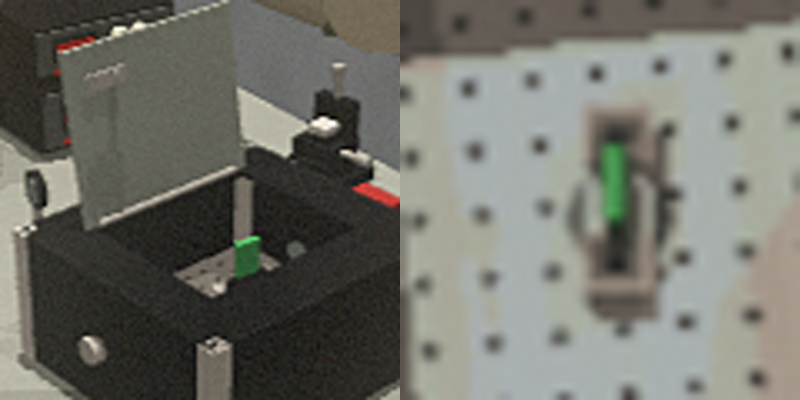

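```bash
cat > fit.py <<'E'
from h import *
from scipy.optimize import differential_evolution
S=[]
for n,(x0,y0,x1,y1) in (("top",(245,160,268,188)),("side",(252,172,278,202))):
    k=[cam(n) for _ in range(6)]; s=k[0]; im=np.mean([q["image"] for q in k],0)
    b,g,r=im[y0:y1,x0:x1].transpose(2,0,1); G=np.clip((g-np.maximum(r,b))/60,0,1); S.append((s,x0,y0,G)); print(n,G.max().round(2),G.sum().round(1))
def render(s,x0,y0,shape,q):
    x,y,zb,t,yaw=q; R0=R.from_euler('zyx',[yaw,-t,0],degrees=True).as_matrix()
    c=[[a,e,h] for a in(-14,14) for e in(-4,4) for h in(50,90)]
    P=np.array([proj(s,R0@np.array(v)+[x,y,zb]) for v in c]); k=8
    hull=cv2.convexHull((((P-[x0,y0])+.5)*k*16).astype(np.int32)); m=np.zeros((shape[0]*k,shape[1]*k),np.float32)
    cv2.fillConvexPoly(m,hull,1,shift=4); return cv2.resize(m,shape[::-1],interpolation=cv2.INTER_AREA)
def cost(q,g=(.75,.75)): return sum(((np.minimum(G/max(G.max()*.85,.1),1)-render(s,x,y,G.shape,q))**2).sum() for s,x,y,G in S)
r=differential_evolution(cost,[(541,562),(35,48),(35,75),(-15,15),(-8,8)],seed=1,maxiter=60,popsize=12)
print(r.x.round(1),r.fun)
for z in(44,48,52,56): 
    r=differential_evolution(lambda q:cost([q[0],q[1],z,q[2],q[3]]),[(541,562),(35,48),(-15,15),(-8,8)],seed=1,maxiter=25,popsize=8);print(z,r.x.round(1),r.fun.round(2))
E
python3 fit.py
```

```text
top 1.0 47.6
side 1.0 64.8
[557.4  41.9  47.    2.8   1.1] 8.91965828363957
44 [556.4  42.8   1.6   4. ] 14.04
48 [557.7  41.7   3.4   1. ] 9.47
52 [561.8  41.5   7.3   4. ] 17.2
56 [561.8  41.5   7.5   3.5] 28.78
```

send_rows(
  delta_pos=[
    [1,-35,0],
    [2,-70,0],
    [3,-100,0],
    [4,-130,0],
    [5,-160,0],
  ],
  turn=[0,0,0,0,0],
  fingers=[1,1,1,1,1],
)

```text
clock: 23.3
eef_pos: [559.4, -96.9, 261.2]
tcp_rot: [0.0, 1.0, -0.003, 0.0]
wrist_force: [0.6, 0.3, 0.3]
grip_width: -0.002
```

send_rows(
  delta_pos=[
    [1,-35,0],
    [1,-70,0],
    [1,-105,0],
    [1,-142,0],
    [1,-142,0],
  ],
  turn=[0,0,0,0,0],
  fingers=[1,1,1,1,1],
)

```text
clock: 23.72
eef_pos: [560.7, 49.2, 261.4]
tcp_rot: [-0.001, 1.0, 0.0, 0.0]
wrist_force: [0.2, -0.1, -0.1]
grip_width: 0.002
```

send_rows(
  delta_pos=[
    [0,0,25],
    [0,0,50],
    [0,0,75],
    [0,0,95],
    [0,0,98],
  ],
  turn=[0,0,0,0,0],
  fingers=[1,1,1,1,1],
)

```text
clock: 24.13
eef_pos: [559.9, 43.7, 159.8]
tcp_rot: [-0.0, 1.0, -0.003, -0.003]
wrist_force: [-0.4, -0.4, -1.3]
grip_width: 0.002
```

send_rows(
  delta_pos=[
    [0,0,2],
    [0,0,4],
    [0,0,6],
  ],
  turn=[0,0,0],
  fingers=[1,1,1],
)

```text
clock: 24.38
eef_pos: [562.0, 43.6, 158.4]
tcp_rot: [0.0, 1.0, -0.002, 0.001]
wrist_force: [0.3, -0.7, 0.4]
grip_width: 0.002
```

send_rows(
  delta_pos=[
    [-1,2,1],
    [-1,2,2],
    [-1,2,3],
    [-1,2,4],
  ],
  turn=[0,0,0,0],
  fingers=[1,1,1,1],
)

```text
clock: 24.72
eef_pos: [560.4, 41.7, 153.4]
tcp_rot: [0.0, 1.0, -0.002, 0.0]
wrist_force: [-0.1, -0.8, -1.0]
grip_width: -0.002
```

send_rows(
  delta_pos=[
    [0,0,1],
    [0,0,2],
  ],
  turn=[0,0],
  fingers=[1,1],
)

```text
clock: 24.88
eef_pos: [560.3, 41.7, 151.1]
tcp_rot: [0.0, 1.0, -0.002, 0.0]
wrist_force: [0.3, 0.8, 0.2]
grip_width: -0.0
```

send_rows(
  delta_pos=[
    [0,0,1],
    [0,0,2],
  ],
  turn=[0,0],
  fingers=[1,1],
)

```text
clock: 25.05
eef_pos: [561.1, 41.6, 150.9]
tcp_rot: [0.0, 1.0, -0.002, 0.002]
wrist_force: [-2.6, -0.1, 20.0]
grip_width: 0.001
```

send_rows(
  delta_pos=[
    [0,0,-10],
    [0,0,-35],
    [0,0,-70],
    [0,0,-105],
    [0,0,-115],
  ],
  turn=[0,0,0,0,0],
  fingers=[1,1,1,1,1],
)

```text
clock: 25.47
eef_pos: [561.4, 41.7, 269.8]
tcp_rot: [0.001, 1.0, -0.002, 0.004]
wrist_force: [0.1, 0.6, 0.5]
grip_width: -0.005
```

send_rows(
  delta_pos=[
    [0,30,0],
    [0,65,0],
    [0,100,0],
    [0,140,0],
    [0,175,0],
  ],
  turn=[0,0,0,0,0],
  fingers=[1,1,1,1,1],
)

```text
clock: 25.88
eef_pos: [559.1, -135.3, 264.4]
tcp_rot: [0.0, 1.0, -0.002, 0.0]
wrist_force: [0.1, 0.2, -0.7]
grip_width: -0.001
```

send_rows(
  delta_pos=[
    [0,40,0],
    [0,80,0],
    [0,120,0],
    [0,120,0],
    [0,120,0],
  ],
  turn=[0,0,0,0,0],
  fingers=[1,1,1,1,1],
)

```text
clock: 26.3
eef_pos: [558.4, -255.2, 263.6]
tcp_rot: [-0.0, 1.0, -0.004, -0.0]
wrist_force: [-0.0, 0.3, -0.5]
grip_width: -0.001
```

```bash
python3 fit.py | head -3; python3 -c "
from h import *
s=bot.get_state();print(s['clock'],s['eef_pos'],s['wrist_force'])"
```

```text
top 1.0 47.5
side 1.0 63.8
[557.3  41.9  47.    2.8   1.1] 9.123727170989923
26.9 [ 558.89821668 -253.03652723  264.17342773] [0.38084381 0.08323398 0.45828783]
```

```bash
python3 -c "
from cell import bot
print(bot.sign_off())"
```

```text
the job is handed in; nothing more can be done
None
```

The job is handed in at about 27 s on the clock: the key is turned, the panel is open, and the green filter is in the holder slot and released.

- **Key:** I turned it clockwise until the wrist moment rose to 0.86 N m at its stop, then let go; the side picture showed it turned.
- **Panel:** I gripped the handle and swung it along its arc to the stop. The force there rose to about 38 N (−29.9 and 23.3 N) at the angle expected for 1.75 rad. The final side picture shows it standing open.
- **Green filter:** I pulled it part-way out along its slope, pivoted it upright against the pocket lip, and lowered it into the slot. There was no contact until the bottom, where I pressed it down (about 22 N) and let go.

**Last checks:** The final top picture shows the filter standing between the two channels. A light press on its tab (20 N) met it with the top at about 134 mm, as expected for a seated filter. The robot was clear of everything at hand-in.

**Disagreement:** An image fit put the filter's base at 47 mm instead of 44 and leaning about 3 degrees. It read the same before and after the press, so I put that down to fit and calibration error rather than a filter not fully down.

I did not take a separate final picture of the rack and the other objects. I saw no unexpected contact forces there.

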